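# Close up a roll cutter and lock its length stop on the mark

## Task

Get the roll cutter ready for the next batch. First press the hinged cover over the blade down until its catch clicks and holds it shut. Then take the stop leg by its round post, slide it until its pointer stands on the line of the marker clip, and, without letting go of the post, swing the black cam lever fully closed so the leg is locked there; finish still gripping the post, with the pointer on the line, and leave the other things on the bench alone.

Things in the scene. Friction and masses are not known exactly. Their poses are not given: they have to be found in the camera images.
- cutter: bench roll cutter, fixed: grey base 270 x 520 mm; on its left a steel blade housing 210 (x) x 90 (y) mm, top 165 mm high; right of it a white bed with a steel fence 105 mm high on the far side and, on the robot's side, a steel rail and an aluminium scale ledge. Origin on the bench; x = away from the robot, y = along the rail towards the housing, z up. All heights here are above the bench
- blade_cover (a joint): blade cover, steel plate 205 (x) x 96 (y) mm, hinged along the housing's far top edge. Rad: 0 = shut, grows as the robot's side lifts. Starts 0.6 to 0.85 and stays there; a light spring lifts it back to about 0.6 if let go too soon. The catch (a sprung ball) gives way at about 0.06 rad under 10 to 12 N at cover_press; then the cover rests at 0 and stays
- cover_press (a point): point on the cover's upper face, on its middle line 125 mm from the hinge line; 173 mm high when shut. The hinge line runs along y at cutter x = +90 mm, 170 mm high (3 mm below the shut upper face); the cover's middle is at cutter y = +185 mm
- stop_leg (a joint): stop leg: aluminium saddle 44 mm wide on the rail (top 91 mm high), with an arm 20 mm wide (top 95 mm high) over the bed and a steel foot for the rolls to butt against. Metres of travel away from the blade (towards cutter -y), 0 to 0.205. Slides with about 2 N while the lever is open. Starts 0.12 to 0.19
- leg_post (a point): upright round steel post on the stop leg, the grip to hold it by: diameter 22 mm, from 91 to 147 mm high, this point at the centre of its foot. The lever's black hub, 33 mm across, top 102 mm high, surrounds its foot; above that the post is bare
- cam_lever (a joint): black cam lever turning about the post's axis. Rad: 0 = closed, lying over the arm towards cutter +x; grows as it opens clockwise seen from above, to a stop at 1.15; starts 1.0 to 1.15, pointing mostly to cutter -y. Below 0.65 the cam presses on the rail (up to 0.35 N m to turn) and drags the leg up to 9 mm away from the blade unless it is held; closed it stays and locks the leg to about 18 N
- lever_tip (a point): top of the lever's outer end, 78 mm from the post's axis, 123 mm high. The lever's bar is 9 mm thick and stands on edge, from 20 to 82 mm from the post's axis and from 103 to 123 mm high, so a finger gripping the post sweeps the lever round when the hand turns about the post
- leg_pointer (a point): tip of the small pointer on the robot's side of the stop leg, 68 mm high; at the same y along the rail as the post's axis, 25 mm nearer to the robot
- mark_clip: dark spring-steel marker clip, 16 (y) x 46 (x) mm, fixed on the scale ledge, its thumb tab towards the robot, with a thin pale line along its middle: the length mark. Origin on that line, 59 mm high, axes as the cutter's. The pointer is on the mark when both have the same y in the cutter's frame. It stands 40 to 180 mm nearer to the blade than the leg starts, 110 mm or more from the housing
- inset_pan: bystander: open stainless pan 176 x 108 x 100 mm, origin at the centre of its underside
- shaker_jar: bystander: jar 72 mm across, 110 mm high, origin under its centre
- spice_can: bystander: can 68 mm across, 100 mm high, origin under its centre
- crumb_brush: bystander: wooden brush lying on the bench near the cutter's left end, origin near its middle

How it is judged:
By the outcome, as a careful person would: the job done as asked, in the order asked, and still so for the second after the job is handed in, while the arm keeps its last pose, push and grip.
It also fails if it takes over 56 s, if anything falls off the work surface, if the arm or the gripper's body presses on something with over 40 N, if the wrist force passes 120 N, or if a joint passes its speed limit or range.

## Robot

A 6-joint arm with a two-finger parallel gripper is mounted at the origin on the work surface. World frame = base frame: x ahead of the robot, y to its left, z up, the work surface at z = 0. Lengths are in m, angles in rad, forces in N, time in s.
With the tool pointing down it reaches from about 0.35 to 0.85 m from the base axis. Payload 8.1 kg.
Tool frame: the origin (TCP) lies at the very end of the fingers, on their centre line; the grasp point (between the pads) lies 19 mm behind it; z points along the fingers, y is the direction in which the jaws open and shut (so a half turn about z gives the same grasp; the last joint's range is limited). The gripper opens to 85 mm and grips with 20 to 120 N. Pads are 22 mm wide; open, the fingers measure 114 mm over their backs; the gripper's body (76 mm by 85 mm) begins 54 mm behind the grasp point. The pads swing forward as they close: fully open they stand 13 mm farther back than shut.
Start: joints at [1.021, 0.13, 1.488, -0, 1.523, -0.085], TCP at [0.269, 0.536, 0.231] pointing down, gripper open.
Joint ranges: [-2.96, 2.96], [-0.89, 2.26], [0.02, 2.5], [-1.34, 4.48], [0, 2.73], [-2.66, 2.66]. Speed limits (rad/s): [2.39, 2.39, 2.79, 3.14, 3.14, 3.14].

## Interface

Orientations are given as a unit quaternion [w, x, y, z].
In Python, from plant import * gives the robot as it stands.
- The arm moves only by the tool carry_out, never from a script. Its argument "motion" is a list of rows, each an object of numbers: "x", "y", "z": the shift along the tool's x, y, z scaled (see below); "turn": the turn about the tool's z scaled (see below). A call has 1 to 12 rows; each row is the pose to reach, as a shift and turn from the pose commanded when the call began, along the tool's axes at that moment, turning the shorter way round; what a row does not reach only later rows make up. The controller multiplies each number of a shift by 40 cm and each number of a turn by pi rad. A row lasts 1/8 s, in which the tool goes at most 62.5 mm and 10.7 degrees, less where a joint would pass 70% of its speed; a pose out of reach is approached as far as the arm can. A call with a number of a shift or a turn outside -1 to 1 is refused whole. A call with a gripper value outside its range is refused whole. "grip" is the opening, from 0 (shut) to 1 (fully open), set as the call begins (left out, the last holds). The fingers move at their own pace and stop on an object; the grip force is fixed at half the most. Time passes only in rows, so rows that repeat a pose let the fingers close. It gives the time, the measured TCP pose, the force and the opening at its end, in the units of the state.
- get_obs(): the state, without advancing time (a new reading comes with each control period).
- get_image(name): name is "scene" or "top" or "wrist"; returns a dict with "pixels" (480x640x3 uint8, red, green, blue), "z_map" (480x640 float32, m along the optical axis (not along the pixel's ray), 0 where there is no reading), "camera_matrix" (3x3 intrinsics, pixels), "D" ([k1, k2, p1, p2, k3] as OpenCV has them; the pictures are not rectified), "xyz" and "rotation" of the camera in the world. Camera axes: x right, y down, z forward; pixel columns grow to the right and rows downward; lengths in m; the calibration is good to about 2 mm. A picture is of the moment at which its call begins.
- sign_off(): hands the job in, once; it reports no verdict.
Trained networks look in a picture, given as the dict that the camera call returned (one of the last four; its "shot" number tells which), for a name from the list of things; names that differ only in an ending like _2 or _b are one class to them, and where a whole thing is asked for, a point or a joint stands for the part that bears it (a point fixed in the world has none). Each returns a list of dicts, best first, with "score" (0 to 1); they miss things now and then, are a little off and sometimes report something else, mostly with a low value. They report only what shows in the picture. A call takes as long as a camera call.
- search_frame(query, picture): "bbox" ([left, top, right, bottom] as shares, 0 to 1, of the picture: columns of its width, rows of its height, round what is visible of it).
- masks_of(query, picture): "pixels" (480x640 bool, what is visible of it) and "bbox" ([left, top, right, bottom] as shares, 0 to 1, of the picture: columns of its width, rows of its height, round what is visible of it).
The state is a dict: "time": time; "joint_pos": joint angles; "qvel": joint speeds; "tau": joint torques, N m; "tool_pos": TCP position; "tool_rot": TCP orientation; "ft_force": force on the tool from outside, world axes, zero at the start; "moment": the same for the moment, N m; "grip_width": finger opening in m.
Only numpy, scipy, OpenCV 4.12 (cv2) and the standard library are available. Lean on these libraries where they do the work, as an engineer would, in place of code of your own. Each camera call takes 0.05 s, during which the arm holds its last target. There are 200 camera calls.

## Working session

There is one attempt and no reset: what is moved stays moved. The work goes in short steps, Python scripts to look and compute and a tool call to move; the robot and the scene stay as the last step left them, time stands still between calls to the robot, and variables do not carry over. Pictures are saved under pics/ and viewed, about 8 in all and at most 12, crops included, and the job is handed in when it is done.

Besides the shell and the picture viewer there is one more tool, called after "Emit:" in YAML: its name, and indented under it one key for each argument. carry_out: Moves the arm, as the interface text tells. Its arguments: {"type":"object","properties":{"motion":{"type":"array","items":{"type":"object","properties":{"x":{"type":"number","minimum":-1,"maximum":1},"y":{"type":"number","minimum":-1,"maximum":1},"z":{"type":"number","minimum":-1,"maximum":1},"turn":{"type":"number","minimum":-1,"maximum":1}}}},"grip":{"type":"number"}},"required":["motion"]}

```bash
mkdir -p pics; ls; cat > h.py <<'E'
from plant import *
import numpy as np, cv2
def cloud(p):
    K=np.array(p["camera_matrix"],float);D=np.array(p["D"],float)
    v,u=np.mgrid[0:480,0:640]
    n=cv2.undistortPoints(np.stack([u,v],-1).reshape(-1,1,2).astype(np.float64),K,D).reshape(480,640,2)
    z=p["z_map"][...,None]
    c=np.concatenate([n*z,z],-1)
    R=np.array(p["rotation"],float)
    if R.size==4:
        from scipy.spatial.transform import Rotation as Ro
        R=Ro.from_quat(R.ravel()[[1,2,3,0]]).as_matrix()
    X=c@R.T+np.array(p["xyz"]); X[p["z_map"]<=0]=np.nan
    return X
def save(p,n): cv2.imwrite("pics/"+n,p["pixels"][...,::-1])
E
python3 - <<'E'
from h import *
o=get_obs(); print({k:np.round(v,3) for k,v in o.items()})
for cam in ["scene","top"]:
    p=get_image(cam); save(p,cam+"1.png"); X=cloud(p); print(cam,np.round(p["xyz"],3),np.shape(p["rotation"]))
    for q in ["cutter","blade_cover","stop_leg","leg_post","cam_lever","lever_tip","leg_pointer","mark_clip","inset_pan","shaker_jar","spice_can","crumb_brush"]:
        for m in masks_of(q,p)[:1]:
            P=X[m["pixels"]]; P=P[~np.isnan(P[:,0])]
            b=np.array(m["bbox"])*[640,480,640,480]
            print(q,round(m["score"],2),b.round(),len(P),np.percentile(P,[3,50,97],axis=0).round(3).tolist() if len(P) else None)
E
```

```text
pics
{'time': np.float64(0.0), 'joint_pos': array([ 1.021,  0.131,  1.489, -0.   ,  1.523, -0.085]), 'qvel': array([-0.   , -0.001, -0.001,  0.001, -0.001, -0.001]), 'tau': array([-1.0000e-03, -5.6940e+01, -5.0056e+01, -0.0000e+00,  1.5000e-02,
        0.0000e+00]), 'tool_pos': array([0.269, 0.536, 0.23 ]), 'tool_rot': array([-0.   ,  0.23 ,  0.973, -0.001]), 'ft_force': array([ 0.687,  0.899, -0.466]), 'moment': array([-0.021, -0.006,  0.001]), 'grip_width': np.float64(0.085)}
scene [ 1.521 -0.101  0.903] (4,)
cutter 0.83 [176. 168. 459. 359.] 27988 [[0.511, -0.254, 0.022], [0.683, 0.046, 0.064], [0.756, 0.304, 0.295]]
blade_cover 0.96 [356. 169. 416. 276.] 4728 [[0.554, 0.121, 0.177], [0.642, 0.166, 0.246], [0.715, 0.213, 0.315]]
stop_leg 0.85 [211. 239. 255. 303.] 956 [[0.547, -0.183, 0.072], [0.579, -0.126, 0.098], [0.673, -0.107, 0.147]]
leg_post 0.93 [220. 238. 258. 305.] 948 [[0.547, -0.184, 0.07], [0.579, -0.126, 0.098], [0.671, -0.106, 0.147]]
cam_lever 0.63 [218. 258. 256. 274.] 327 [[0.529, -0.19, 0.062], [0.573, -0.156, 0.11], [0.597, -0.113, 0.125]]
lever_tip 0.68 [216. 
[... 1352 characters left out ...]
2, -0.111, 0.127]]
leg_pointer 0.78 [375. 179. 411. 249.] 926 [[0.529, -0.176, 0.085], [0.576, -0.124, 0.095], [0.676, -0.106, 0.147]]
mark_clip 0.21 [371. 180. 412. 249.] 962 [[0.529, -0.182, 0.081], [0.575, -0.124, 0.095], [0.675, -0.106, 0.147]]
inset_pan 0.75 [495. 180. 570. 270.] 4845 [[0.502, -0.545, -0.001], [0.594, -0.5, 0.025], [0.676, -0.419, 0.1]]
shaker_jar 0.66 [373. 217. 414. 244.] 201 [[0.532, -0.189, 0.095], [0.562, -0.151, 0.12], [0.59, -0.111, 0.127]]
spice_can 0.64 [507. 276. 549. 305.] 1072 [[0.402, -0.497, 0.013], [0.432, -0.457, 0.097], [0.462, -0.436, 0.104]]
crumb_brush 0.74 [106. 272. 124. 351.] 962 [[0.28, 0.496, 0.009], [0.392, 0.512, 0.017], [0.458, 0.537, 0.023]]
```

```bash
python3 - <<'E'
from h import *
p=get_image("top"); X=cloud(p)
im=p["pixels"][...,::-1]
cv2.imwrite("pics/top_c.png",cv2.resize(im[130:290,190:450],(780,480),interpolation=cv2.INTER_CUBIC))
# fence: top z~105 ; fit line ; blade cover plane
def fit(m,n):
    P=X[m]; c=np.median(P,0); Q=P[:,:2]-P[:,:2].mean(0); w,V=np.linalg.eigh(Q.T@Q); d=V[:,1]
    print(n,len(P),P.mean(0).round(4),"dir",np.degrees(np.arctan2(d[1],d[0])).round(2), np.ptp(P,axis=0).round(3))
z=X[...,2];x=X[...,0];y=X[...,1]
fit((abs(z-.105)<.006)&(x>.6)&(x<.85)&(y>-.3)&(y<.1),"fence")
fit((abs(z-.147)<.004)&(x>.5)&(x<.65)&(y>-.2)&(y<-.05),"posttop")
p2=get_image("scene"); X2=cloud(p2); X=X2
z=X[...,2];x=X[...,0];y=X[...,1]
fit((abs(z-.105)<.004)&(x>.6)&(x<.85)&(y>-.3)&(y<.1),"fence2")
fit((abs(z-.147)<.004)&(x>.5)&(x<.65)&(y>-.2)&(y<-.05),"posttop2")
m=masks_of("mark_clip",p2)[0]["pixels"]; P=X[m]; 
P=P[(P[:,2]>.05)&(P[:,2]<.08)]; print("clip",P.mean(0),np.ptp(P,axis=0))
m=masks_of("blade_cover",p2)[0]["pixels"]; m=cv2.erode(m.astype(np.uint8),np.ones((5,5)))>0
P=X[m]; A=np.c_[P[:,:2],np.ones(len(P))]
for _ in range(5):
    s=np.linalg.lstsq(A,P[:,2],rcond=None)[0]; r=abs(A@s-P[:,2]); k=r<.004; P=P[k];A=A[k]
print("cover plane",s,len(P),"angle",np.arctan(np.hypot(*s[:2])),"dir",np.degrees(np.arctan2(-s[1],-s[0])))
for yy in (.14,.19):
  q=P[abs(P[:,1]-yy)<.02]; print(q.min(0).round(3),q.max(0).round(3))
im=p2["pixels"][...,::-1]
cv2.imwrite("pics/sc_c.png",cv2.resize(im[160:360,170:470],(780,520),interpolation=cv2.INTER_CUBIC))
E
```

```text
fence 479 [ 0.6943 -0.0851  0.1041] dir 92.62 [0.102 0.365 0.012]
posttop 64 [ 0.546  -0.1257  0.1465] dir 61.11 [0.02  0.02  0.007]
fence2 580 [ 0.7012 -0.0846  0.1045] dir 92.93 [0.027 0.365 0.008]
posttop2 52 [ 0.5519 -0.1252  0.1477] dir 161.13 [0.021 0.02  0.007]
clip [ 0.49258004 -0.05929024  0.06307886] [0.04879418 0.0162762  0.0121989 ]
 ** On entry to DLASCL parameter number  4 had an illegal value
 ** On entry to DLASCL parameter number  4 had an illegal valueTraceback (most recent call last):
  File "<stdin>", line 21, in <module>
    x, resids, rank, s = _umath_linalg.lstsq(a, b, rcond,
                         ~~~~~~~~~~~~~~~~~~~^^^^^^^^^^^^^
                                             signature=signature)
                                             ^^^^^^^^^^^^^^^^^^^^
    raise LinAlgError("SVD did not converge in Linear Least Squares")
numpy.linalg.LinAlgError: SVD did not converge in Linear Least Squares
```

View pics/top_c.png

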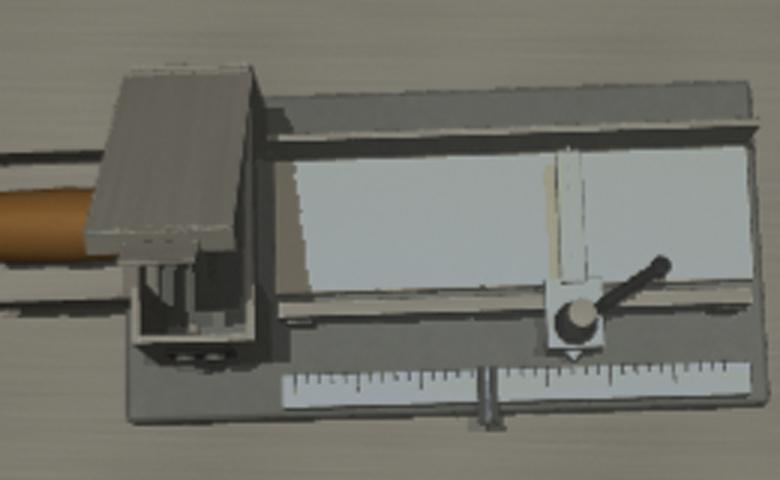

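```bash
python3 - <<'E'
from h import *
for cam in ("scene","top"):
  p2=get_image(cam); X=cloud(p2)
  m=masks_of("blade_cover",p2)[0]["pixels"]; m=cv2.erode(m.astype(np.uint8),np.ones((5,5)))>0
  P=X[m]; P=P[~np.isnan(P[:,0])]; P=P[P[:,2]>.17]
  A=np.c_[P[:,:2],np.ones(len(P))]
  for _ in range(8):
    s=np.linalg.lstsq(A,P[:,2],rcond=None)[0]; r=abs(A@s-P[:,2]); k=r<max(.004,np.percentile(r,90)); P=P[k];A=A[k]
  a=np.arctan(np.hypot(*s[:2]))
  print(cam,"plane",s,len(P),"angle",a,"dir",np.degrees(np.arctan2(-s[1],-s[0])))
  ym=(P[:,1].min()+P[:,1].max())/2; zc=.170+.003/np.cos(a)
  print("y range",P[:,1].min(),P[:,1].max(),"x",P[:,0].min(),P[:,0].max(),"z",P[:,2].min(),P[:,2].max()," hinge x at ymid",(zc-s[2]-s[1]*ym)/s[0],ym)
  im=p2["pixels"][...,::-1]
  if cam=="scene": cv2.imwrite("pics/sc_c.png",cv2.resize(im[160:360,170:470],(780,520),interpolation=cv2.INTER_CUBIC))
E
```

```text
scene plane [-0.93650904 -0.05080823  0.85740217] 3265 angle 0.7533568236099316 dir 3.105411589466516
y range 0.11880147456129836 0.21462898183250598 x 0.5677367143293086 0.718339419790899 z 0.17712908180135567 0.3156307989480467  hinge x at ymid 0.7205682483274489 0.16671522819690215
top plane [-0.94170419 -0.04881831  0.85618084] 2070 angle 0.7560539410140396 dir 2.9675788250488377
y range 0.11794207237499224 0.21213378302675084 x 0.5627354243750159 0.710252500144626 z 0.17782313846344522 0.31716027629047217  hinge x at ymid 0.715724254038131 0.16503792770087156
```

View pics/sc_c.png

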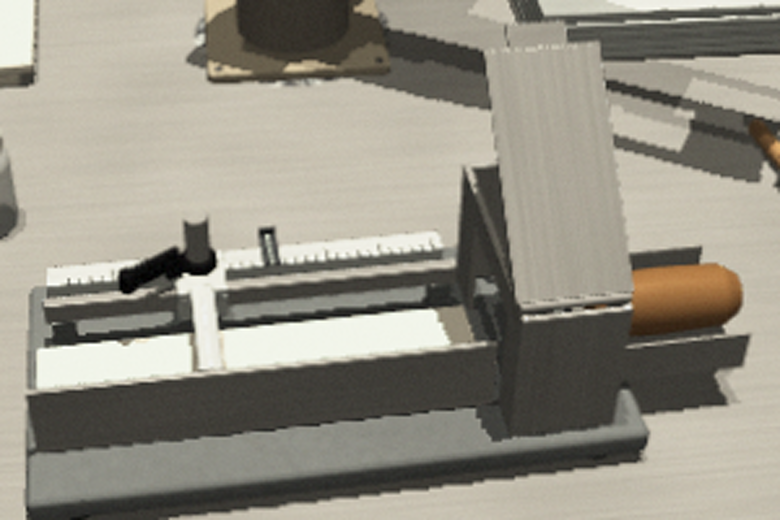

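Emit:
carry_out:
  motion:
    - {"x":-0.05,"y":-0.03,"z":-0.15,"turn":0.06}
    - {"x":-0.2,"y":-0.08,"z":-0.3,"turn":0.12}
    - {"x":-0.35,"y":-0.15,"z":-0.3,"turn":0.18}
    - {"x":-0.5,"y":-0.21,"z":-0.3,"turn":0.24}
    - {"x":-0.65,"y":-0.27,"z":-0.3,"turn":0.3}
    - {"x":-0.8,"y":-0.34,"z":-0.3,"turn":0.35}
    - {"x":-0.9,"y":-0.38,"z":-0.3,"turn":0.4}
    - {"x":-0.9,"y":-0.38,"z":-0.3,"turn":0.4}
  grip: 0

```text
time: 2.7
tool_pos: [0.5245, 0.2358, 0.3509]
tool_rot: [0.0, 0.76, 0.65, -0.0]
ft_force: [-0.2, 0.4, -0.6]
grip_width: 0.0
```

```bash
cat >> h.py <<'E'
from scipy.spatial.transform import Rotation as Ro
def to(target,psi=None):
    "shift (units) to world target, turn (units) to put tool y at psi deg (world)"
    o=get_obs(); R=Ro.from_quat(np.array(o["tool_rot"])[[1,2,3,0]]).as_matrix()
    s=R.T@(np.array(target)-o["tool_pos"])/.4
    a=np.degrees(np.arctan2(R[1,1],R[0,1]))
    t=None if psi is None else -((psi-a+180)%360-180)/180
    print("t",round(float(o["time"]),2),"tcp",np.round(o["tool_pos"],4),"psi",a.round(1),"F",np.round(o["ft_force"],1),"w",round(float(o["grip_width"]),4),"q6",o["joint_pos"][5].round(2),"shift",s.round(4),"turn",t)
    return R
E
python3 -c "
from h import *
to([.593,.159,.30],-112)"
```

```text
t 2.7 tcp [0.5245 0.2358 0.3509] psi -9.0 F [-0.2  0.4 -0.6] w 0.0 q6 0.49 shift [-0.1629  0.199   0.1275] turn 0.572347012160191
```

Emit:
carry_out:
  motion:
    - {"x":-0.08,"y":0.1,"z":0}
    - {"x":-0.163,"y":0.199,"z":0}
    - {"x":-0.163,"y":0.199,"z":0.08}
    - {"x":-0.163,"y":0.199,"z":0.14}
    - {"x":-0.163,"y":0.199,"z":0.2}
    - {"x":-0.163,"y":0.199,"z":0.25}
    - {"x":-0.163,"y":0.199,"z":0.3}
    - {"x":-0.163,"y":0.199,"z":0.35}
    - {"x":-0.163,"y":0.199,"z":0.38}
    - {"x":-0.163,"y":0.199,"z":0.4}

```text
schema error: expected keys x, y, z, turn
```

```bash
python3 -c "
from h import *
to([.593,.159,.172],-112)"
```

```text
t 2.7 tcp [0.5245 0.2358 0.3509] psi -9.0 F [-0.2  0.4 -0.6] w 0.0 q6 0.49 shift [-0.1626  0.199   0.4475] turn 0.572347012160191
```

Emit:
carry_out:
  motion:
    - {"x":-0.08,"y":0.1,"z":0,"turn":0}
    - {"x":-0.163,"y":0.199,"z":0,"turn":0}
    - {"x":-0.163,"y":0.199,"z":0.08,"turn":0}
    - {"x":-0.163,"y":0.199,"z":0.14,"turn":0}
    - {"x":-0.163,"y":0.199,"z":0.2,"turn":0}
    - {"x":-0.163,"y":0.199,"z":0.25,"turn":0}
    - {"x":-0.163,"y":0.199,"z":0.3,"turn":0}
    - {"x":-0.163,"y":0.199,"z":0.35,"turn":0}
    - {"x":-0.163,"y":0.199,"z":0.38,"turn":0}
    - {"x":-0.163,"y":0.199,"z":0.4,"turn":0}

```text
time: 3.95
tool_pos: [0.5914, 0.1627, 0.1906]
tool_rot: [-0.0, 0.758, 0.652, -0.0]
ft_force: [-0.8, 0.4, 2.0]
grip_width: -0.0003
```

```bash
python3 -c "
from h import *
to([.593,.159,.172],-112)"
```

```text
t 3.95 tcp [0.5914 0.1627 0.1906] psi -8.6 F [-0.8  0.4  2. ] w -0.0003 q6 0.34 shift [-0.0085  0.0054  0.0465] turn 0.5742890417343927
```

Emit:
carry_out:
  motion:
    - {"x":0,"y":0,"z":0.015,"turn":0}
    - {"x":0,"y":0,"z":0.03,"turn":0}
    - {"x":0,"y":0,"z":0.04,"turn":0}
    - {"x":0,"y":0,"z":0.045,"turn":0}
    - {"x":0,"y":0,"z":0.05,"turn":0}
    - {"x":0,"y":0,"z":0.05,"turn":0}

```text
time: 4.7
tool_pos: [0.5918, 0.1628, 0.1717]
tool_rot: [0.0, 0.758, 0.652, 0.0]
ft_force: [-1.8, 0.5, 4.3]
grip_width: 0.0002
```

Emit:
carry_out:
  motion:
    - {"x":0,"y":0,"z":0.004,"turn":0}
    - {"x":0,"y":0,"z":0.008,"turn":0}
    - {"x":0,"y":0,"z":0.008,"turn":0}

```text
time: 5.08
tool_pos: [0.5919, 0.1628, 0.1694]
tool_rot: [0.0, 0.758, 0.652, 0.001]
ft_force: [-3.7, -2.0, 9.3]
grip_width: -0.0002
```

Emit:
carry_out:
  motion:
    - {"x":0,"y":0,"z":0.005,"turn":0}
    - {"x":0,"y":0,"z":0.01,"turn":0}
    - {"x":0,"y":0,"z":0.01,"turn":0}

```text
time: 5.45
tool_pos: [0.5921, 0.1628, 0.1665]
tool_rot: [0.001, 0.758, 0.652, 0.001]
ft_force: [-7.0, -0.8, 15.2]
grip_width: 0.0001
```

```bash
python3 - <<'E'
from h import *
p2=get_image("scene"); X=cloud(p2)
m=masks_of("blade_cover",p2)[0]["pixels"]; m=cv2.erode(m.astype(np.uint8),np.ones((5,5)))>0
P=X[m]; P=P[~np.isnan(P[:,0])]; P=P[(P[:,2]>.14)&(P[:,2]<.25)]
A=np.c_[P[:,:2],np.ones(len(P))]
for _ in range(10):
    s=np.linalg.lstsq(A,P[:,2],rcond=None)[0]; r=abs(A@s-P[:,2]); k=r<max(.004,np.percentile(r,90)); P=P[k];A=A[k]
print(s,len(P),"z at press",s@[.593,.159,1],"at hinge",s@[.718,.166,1],P.min(0),P.max(0))
cv2.imwrite("pics/sc2.png",cv2.resize(p2["pixels"][120:300,320:500,::-1],(600,600),interpolation=cv2.INTER_CUBIC))
E
```

```text
[0.04997895 0.00223487 0.13766344] 1480 z at press 0.1676563038614601 at hinge 0.17391931684138245 [0.53285505 0.11994513 0.16220774] [0.71182601 0.21040822 0.17646435]
```

View pics/sc2.png

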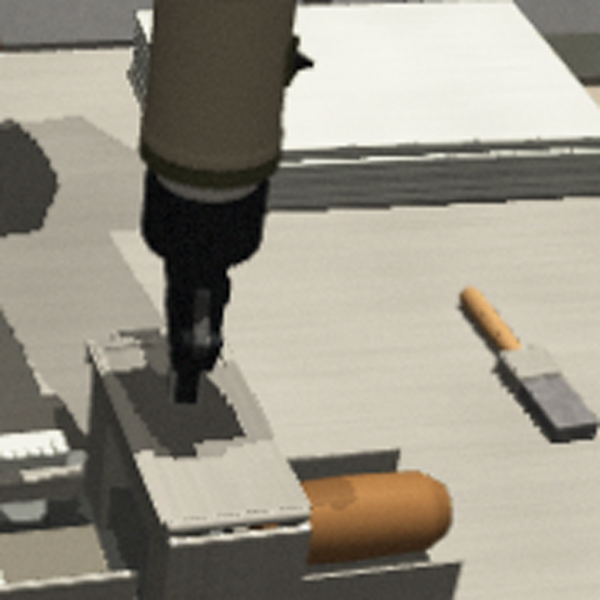

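The picture shows the cover flat on the housing, with the finger on it at (185,395). I'll lift off and check that it stays shut.

Emit:
carry_out:
  motion:
    - {"x":0,"y":0,"z":-0.03,"turn":0}
    - {"x":0,"y":0,"z":-0.1,"turn":0.0}
    - {"x":0,"y":0,"z":-0.2,"turn":0.05}
    - {"x":0,"y":0,"z":-0.25,"turn":0.1}
  grip: 0.6

```text
time: 6.05
tool_pos: [0.5924, 0.1628, 0.2666]
tool_rot: [0.001, 0.852, 0.523, 0.001]
ft_force: [-0.4, 0.7, 0.4]
grip_width: 0.0517
```

```bash
python3 - <<'E'
from h import *
p2=get_image("scene"); X=cloud(p2)
m=masks_of("blade_cover",p2)[0]["pixels"]; m=cv2.erode(m.astype(np.uint8),np.ones((5,5)))>0
P=X[m]; P=P[~np.isnan(P[:,0])]; P=P[(P[:,2]>.14)&(P[:,2]<.35)]
A=np.c_[P[:,:2],np.ones(len(P))]
for _ in range(10):
    s=np.linalg.lstsq(A,P[:,2],rcond=None)[0]; r=abs(A@s-P[:,2]); k=r<max(.004,np.percentile(r,90)); P=P[k];A=A[k]
print(s,len(P),"z at press",s@[.593,.159,1],"at hinge",s@[.718,.166,1],P.min(0),P.max(0))
to([.549,-.1255,.25],-112)
E
```

```text
[-1.79290064e-03 -9.87663463e-05  1.75386636e-01] 2140 z at press 0.1743077421147952 at hinge 0.1740829381703562 [0.51161625 0.11640152 0.17024486] [0.71467842 0.21126817 0.17833413]
t 6.15 tcp [0.593  0.1629 0.2672] psi -26.8 F [-0.4 -0.2  0.2] w 0.0512 q6 0.65 shift [-0.6935  0.2261  0.0419] turn 0.4735914227191587
```

Emit:
carry_out:
  motion:
    - {"x":-0.12,"y":0.04,"z":0,"turn":0.05}
    - {"x":-0.25,"y":0.08,"z":0,"turn":0.11}
    - {"x":-0.38,"y":0.12,"z":0.02,"turn":0.17}
    - {"x":-0.51,"y":0.16,"z":0.04,"turn":0.23}
    - {"x":-0.64,"y":0.2,"z":0.04,"turn":0.29}
    - {"x":-0.693,"y":0.226,"z":0.04,"turn":0.35}
    - {"x":-0.693,"y":0.226,"z":0.04,"turn":0.41}
    - {"x":-0.693,"y":0.226,"z":0.04,"turn":0.47}
    - {"x":-0.693,"y":0.226,"z":0.04,"turn":0.475}

```text
time: 7.28
tool_pos: [0.5474, -0.1256, 0.2464]
tool_rot: [-0.0, 0.982, -0.191, -0.001]
ft_force: [0.6, -0.6, 0.7]
grip_width: 0.0512
```

```bash
python3 - <<'E'
from h import *
R=to([.549,-.1255,.15],-112)
p=get_image("wrist"); X=cloud(p); save(p,"w1.png")
for cam,pp,XX in (("wrist",p,X),):
  z=XX[...,2];x=XX[...,0];y=XX[...,1]
  m=(abs(z-.147)<.003)&(np.hypot(x-.549,y+.125)<.025); print("post",m.sum(),np.nanmean(XX[m],0) if m.any() else None, np.ptp(XX[m],axis=0) if m.any() else None)
for q in ("mark_clip","leg_pointer","leg_post","cam_lever"):
  for m in masks_of(q,p)[:1]:
    P=X[m["pixels"]];P=P[~np.isnan(P[:,0])]; print(q,m["score"],(np.array(m["bbox"])*[640,480,640,480]).round(),len(P) and np.percentile(P,[3,50,97],axis=0).round(3).tolist())
E
```

```text
t 7.28 tcp [ 0.5474 -0.1256  0.2464] psi -112.0 F [ 0.6 -0.6  0.7] w 0.0512 q6 1.64 shift [ 0.0041 -0.0017  0.2409] turn 0.00018302042507640536
post 763 [ 0.54918277 -0.1254127   0.14632746] [0.02179419 0.02139835 0.00410952]
mark_clip 0.82 [267. 270. 303. 321.] [[0.472, -0.068, 0.058], [0.494, -0.06, 0.061], [0.517, -0.052, 0.068]]
leg_pointer 0.87 [236.  53. 394. 259.] [[0.541, -0.184, 0.089], [0.583, -0.125, 0.095], [0.679, -0.106, 0.147]]
leg_post 0.91 [235.  53. 398. 261.] [[0.541, -0.185, 0.089], [0.583, -0.126, 0.095], [0.679, -0.106, 0.147]]
cam_lever 0.94 [306. 140. 399. 239.] [[0.546, -0.191, 0.099], [0.572, -0.159, 0.121], [0.594, -0.115, 0.124]]
```

View pics/w1.png

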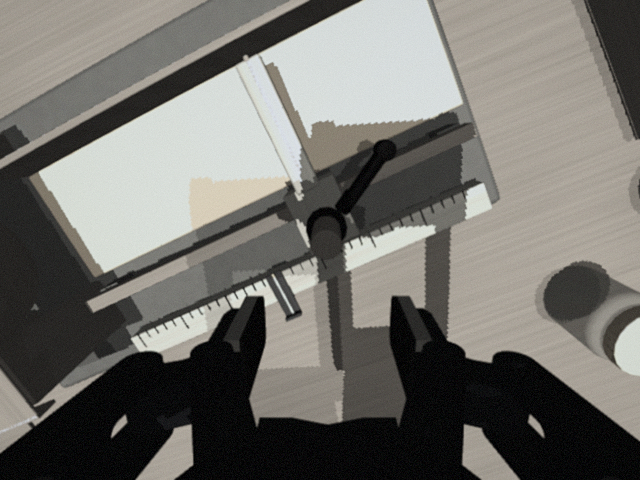

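Emit:
carry_out:
  motion:
    - {"x":0.003,"y":-0.001,"z":0.08,"turn":0}
    - {"x":0.003,"y":-0.001,"z":0.17,"turn":0}
    - {"x":0.003,"y":-0.001,"z":0.25,"turn":0}
    - {"x":0.003,"y":-0.001,"z":0.31,"turn":0}
    - {"x":0.003,"y":-0.001,"z":0.345,"turn":0}
    - {"x":0.003,"y":-0.001,"z":0.345,"turn":0}

```text
time: 8.28
tool_pos: [0.5487, -0.1254, 0.1092]
tool_rot: [-0.0, 0.982, -0.191, -0.001]
ft_force: [0.1, 0.1, -0.1]
grip_width: 0.0514
```

Emit:
carry_out:
  motion:
    - {"x":0,"y":0,"z":0,"turn":0}
    - {"x":0,"y":0,"z":0,"turn":0}
    - {"x":0,"y":0,"z":0,"turn":0}
    - {"x":0,"y":0,"z":0,"turn":0}
    - {"x":0,"y":0,"z":0,"turn":0}
    - {"x":0,"y":0,"z":0,"turn":0}
  grip: 0

```text
time: 9.02
tool_pos: [0.5505, -0.126, 0.1118]
tool_rot: [0.0, 0.981, -0.192, 0.001]
ft_force: [0.6, -0.1, 5.3]
grip_width: 0.0207
```

```bash
python3 - <<'E'
from h import *
o=get_obs(); t=np.array(o["tool_pos"]); yaw=np.radians(3.0)
R=to(t+.06*np.array([-np.sin(yaw),np.cos(yaw),0]),-112)
print("+y unit per mm",R.T@np.array([-np.sin(yaw),np.cos(yaw),0])/400)
p=get_image("wrist"); X=cloud(p); save(p,"w2.png")
for q in ("mark_clip","leg_pointer"):
  for m in masks_of(q,p)[:1]:
    P=X[m["pixels"]];P=P[~np.isnan(P[:,0])]; print(q,m["score"],(np.array(m["bbox"])*[640,480,640,480]).round(),len(P) and np.percentile(P,[3,50,97],axis=0).round(3).tolist())
# ledge direction: rail/fence fit
E
```

```text
t 9.03 tcp [ 0.5505 -0.126   0.1118] psi -112.1 F [ 0.6 -0.1  5.3] w 0.0207 q6 1.64 shift [-6.370e-02 -1.358e-01 -1.000e-04] turn -0.0006909426200476471
+y unit per mm [-1.06145892e-03 -2.26347064e-03 -2.37624630e-06]
leg_pointer 0.67 [158.   0. 464. 395.] [[0.545, -0.185, 0.089], [0.584, -0.126, 0.095], [0.678, -0.109, 0.147]]
```

View pics/w2.png

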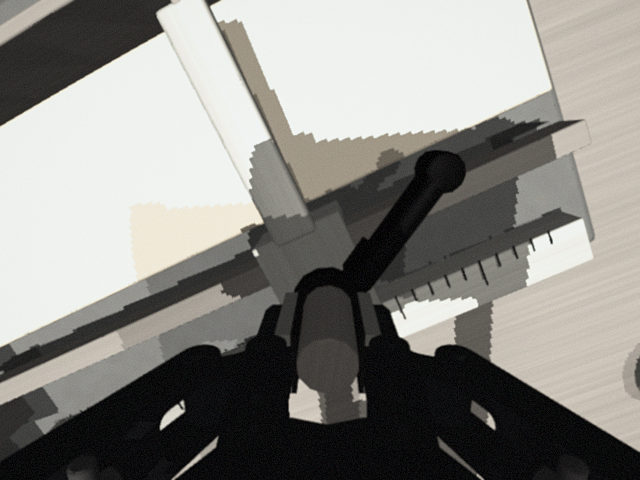

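Emit:
carry_out:
  motion:
    - {"x":-0.005,"y":-0.01,"z":0,"turn":0}
    - {"x":-0.014,"y":-0.03,"z":0,"turn":0}
    - {"x":-0.026,"y":-0.056,"z":0,"turn":0}
    - {"x":-0.038,"y":-0.081,"z":0,"turn":0}
    - {"x":-0.05,"y":-0.107,"z":0,"turn":0}
    - {"x":-0.06,"y":-0.128,"z":0,"turn":0}
    - {"x":-0.068,"y":-0.145,"z":0,"turn":0}
    - {"x":-0.0724,"y":-0.1544,"z":0,"turn":0}
    - {"x":-0.0724,"y":-0.1544,"z":0,"turn":0}
    - {"x":-0.0724,"y":-0.1544,"z":0,"turn":0}

```text
time: 10.42
tool_pos: [0.547, -0.0572, 0.1118]
tool_rot: [-0.0, 0.981, -0.192, 0.001]
ft_force: [-0.6, 2.1, 7.3]
grip_width: 0.0206
```

```bash
cat >> h.py <<'E'
def look(tag):
    o=get_obs(); t=np.array(o["tool_pos"]); n=np.array([-np.sin(np.radians(3)),np.cos(np.radians(3))])
    print("tcp n",(n@t[:2]).round(4))
    out=[]
    for cam in ("wrist","top","scene"):
        p=get_image(cam); X=cloud(p); save(p,f"{cam}_{tag}.png")
        for q in ("mark_clip","leg_pointer","cam_lever"):
            for m in masks_of(q,p)[:1]:
                P=X[m["pixels"]];P=P[~np.isnan(P[:,0])]
                if len(P): print(cam,q,round(m["score"],2),(np.array(m["bbox"])*[640,480,640,480]).round(),len(P),np.percentile(P,[3,50,97],axis=0).round(3).tolist())
        z=X[...,2];d=X[...,:2]-t[:2]
        # saddle: arm top (z 95), edges in n at x beyond post
        m=(abs(z-.095)<.003)&(d[...,0]>.04)&(d[...,0]<.11)&(abs(d[...,1])<.03)
        if m.sum()>10: v=X[m][:,:2]@n; print(cam,"arm n mid",m.sum(),((np.percentile(v,2)+np.percentile(v,98))/2).round(4),np.median(v).round(4))
        m=(abs(z-.06)<.012)&(abs(X[...,0]-.49)<.025)&(abs(X[...,1]+.06)<.03)
        if m.sum()>10: out.append(m.sum())
E
python3 - <<'E'
from h import *
to([.549,-.1,.11],-112); look("a")
from cv2 import resize
a=cv2.imread("pics/top_a.png")[190:270,300:420]; b=cv2.imread("pics/scene_a.png")[230:300,220:325]
cv2.imwrite("pics/cmp_a.png",np.vstack([cv2.resize(a,(450,300),interpolation=2),cv2.resize(b,(450,300),interpolation=2)]))
E
```

```text
t 10.43 tcp [ 0.547  -0.0572  0.1118] psi -112.1 F [-0.6  2.1  7.3] w 0.0206 q6 1.76 shift [0.0448 0.0972 0.0045] turn -0.0006214000351560697
tcp n -0.0858
wrist leg_pointer 0.93 [158.   0. 466. 395.] 30269 [[0.541, -0.116, 0.089], [0.581, -0.058, 0.095], [0.674, -0.04, 0.147]]
wrist cam_lever 0.97 [293. 149. 469. 302.] 7016 [[0.554, -0.122, 0.096], [0.573, -0.095, 0.121], [0.592, -0.052, 0.123]]
wrist arm n mid 8318 -0.0853 -0.0855
top leg_pointer 0.16 [506. 276. 551. 308.] 1104 [[0.402, -0.497, 0.006], [0.432, -0.457, 0.097], [0.462, -0.436, 0.103]]
scene leg_pointer 0.74 [247. 236. 287. 298.] 1056 [[0.541, -0.118, 0.051], [0.578, -0.059, 0.097], [0.676, -0.036, 0.147]]
scene cam_lever 0.82 [245. 253. 283. 273.] 325 [[0.517, -0.124, 0.057], [0.569, -0.089, 0.111], [0.595, -0.048, 0.125]]
scene arm n mid 174 -0.0852 -0.0853
```

View pics/cmp_a.png

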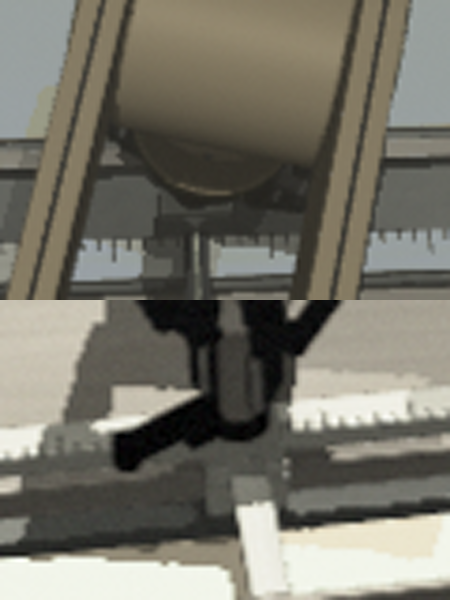

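Emit:
carry_out:
  motion:
    - {"x":0,"y":0,"z":0,"turn":-0.03}
    - {"x":0,"y":0,"z":0,"turn":-0.06}
    - {"x":0,"y":0,"z":0,"turn":-0.09}
    - {"x":0,"y":0,"z":0,"turn":-0.12}
    - {"x":0,"y":0,"z":0,"turn":-0.15}
    - {"x":0,"y":0,"z":0,"turn":-0.18}
    - {"x":0,"y":0,"z":0,"turn":-0.2}
    - {"x":0,"y":0,"z":0,"turn":-0.2}

```text
time: 12.02
tool_pos: [0.5464, -0.0574, 0.1115]
tool_rot: [0.0, 0.993, 0.121, 0.001]
ft_force: [-1.8, 0.7, 7.9]
grip_width: 0.0208
```

```bash
python3 - <<'E'
from h import *
to([.547,-.0572,.1118],-32); look("b")
E
```

```text
t 12.03 tcp [ 0.5464 -0.0574  0.1115] psi -76.1 F [-1.8  0.7  7.9] w 0.0208 q6 1.13 shift [ 0.0016 -0.0001 -0.0007] turn -0.24491706070902586
tcp n -0.0859
wrist mark_clip 0.58 [298. 379. 318. 396.] 210 [[0.47, -0.068, 0.06], [0.474, -0.061, 0.067], [0.535, -0.054, 0.146]]
wrist leg_pointer 0.89 [279.   0. 482. 394.] 28550 [[0.542, -0.09, 0.089], [0.587, -0.057, 0.095], [0.664, -0.039, 0.147]]
wrist cam_lever 0.68 [293. 161. 489. 300.] 7523 [[0.553, -0.095, 0.094], [0.587, -0.077, 0.121], [0.616, -0.047, 0.123]]
wrist arm n mid 8593 -0.0865 -0.0863
top mark_clip 0.63 [349. 253. 356. 270.] 121 [[0.474, -0.067, 0.056], [0.496, -0.06, 0.061], [0.515, -0.053, 0.066]]
top leg_pointer 0.41 [344. 242. 361. 252.] 108 [[0.508, -0.077, 0.035], [0.526, -0.054, 0.088], [0.533, -0.038, 0.249]]
scene leg_pointer 0.61 [258. 239. 286. 298.] 893 [[0.544, -0.092, 0.065], [0.583, -0.057, 0.096], [0.676, -0.038, 0.147]]
scene cam_lever 0.73 [260. 257. 284. 280.] 210 [[0.553, -0.097, 0.094], [0.59, -0.079, 0.115], [0.621, -0.045, 0.125]]
scene arm n mid 176 -0.0866 -0.0862
```

Emit:
carry_out:
  motion:
    - {"x":0,"y":-0.001,"z":0,"turn":-0.03}
    - {"x":0.001,"y":-0.002,"z":0,"turn":-0.06}
    - {"x":0.001,"y":-0.003,"z":0,"turn":-0.09}
    - {"x":0.001,"y":-0.004,"z":0,"turn":-0.12}
    - {"x":0.001,"y":-0.004,"z":0,"turn":-0.15}
    - {"x":0.001,"y":-0.004,"z":0,"turn":-0.15}

```text
time: 13.38
tool_pos: [0.5459, -0.0562, 0.1113]
tool_rot: [0.0, 0.937, 0.35, 0.0]
ft_force: [-4.0, -1.8, 7.1]
grip_width: 0.0207
```

```bash
python3 - <<'E'
from h import *
to([.547,-.0572,.1118],-28); look("c")
a=cv2.imread("pics/top_c.png"); a=cv2.imread("pics/wrist_c.png")
b=cv2.imread("pics/top_c.png")
E
python3 - <<'E'
import cv2,numpy as np
a=cv2.imread("pics/wrist_c.png"); b=cv2.imread("pics/top_c.png")[230:280,325:385]
b=cv2.convertScaleAbs(cv2.resize(b,(432,360),interpolation=2),alpha=2)
a=cv2.resize(a,(480,360)); cv2.imwrite("pics/cmp_c.png",cv2.resize(np.hstack([a,b]),(800,316)))
E
```

```text
t 13.38 tcp [ 0.5459 -0.0562  0.1113] psi -49.1 F [-4.  -1.8  7.1] w 0.0207 q6 0.66 shift [ 0.0004  0.0036 -0.0013] turn -0.11703058677996962
tcp n -0.0847
wrist leg_pointer 0.82 [269.  29. 556. 393.] 27270 [[0.539, -0.065, 0.089], [0.589, -0.052, 0.095], [0.676, -0.036, 0.147]]
wrist cam_lever 0.85 [296. 157. 485. 301.] 7585 [[0.548, -0.061, 0.094], [0.591, -0.053, 0.121], [0.623, -0.043, 0.123]]
wrist arm n mid 5858 -0.0854 -0.0826
top mark_clip 0.43 [345. 249. 357. 272.] 135 [[0.47, -0.067, 0.057], [0.494, -0.06, 0.061], [0.515, -0.052, 0.067]]
scene leg_pointer 0.9 [267. 239. 284. 298.] 730 [[0.542, -0.077, 0.065], [0.582, -0.055, 0.096], [0.677, -0.036, 0.143]]
scene cam_lever 0.56 [270. 256. 282. 278.] 170 [[0.552, -0.071, 0.095], [0.591, -0.057, 0.118], [0.628, -0.046, 0.125]]
scene arm n mid 119 -0.086 -0.0857
```

View pics/cmp_c.png

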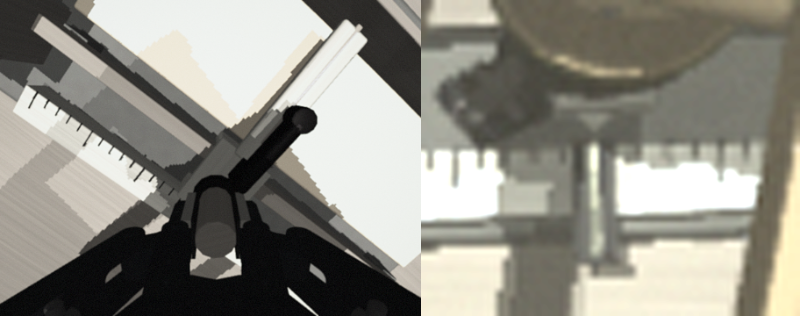

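Emit:
carry_out:
  motion:
    - {"x":0,"y":0,"z":0,"turn":-0.02}
    - {"x":0,"y":0,"z":0,"turn":-0.04}
    - {"x":0,"y":0,"z":0,"turn":-0.06}
    - {"x":0,"y":0,"z":0,"turn":-0.08}
    - {"x":0,"y":0,"z":0,"turn":-0.08}

```text
time: 14.6
tool_pos: [0.5452, -0.0562, 0.1112]
tool_rot: [0.0, 0.886, 0.464, -0.001]
ft_force: [-8.0, -1.5, 11.3]
grip_width: 0.0204
```

```bash
cat >> h.py <<'E'
def lever():
    t=np.array(get_obs()["tool_pos"]); p=get_image("wrist"); X=cloud(p); m=masks_of("cam_lever",p)[0]["pixels"]
    d=X-[t[0],t[1],0]; r=np.hypot(d[...,0],d[...,1])
    k=m&(abs(X[...,2]-.123)<.004)&(r>.03)&(r<.09)
    P=X[k][:,:2]; Q=P-P.mean(0); w,V=np.linalg.eigh(Q.T@Q); v=V[:,1]*np.sign(V[0,1])
    print("lever dir world",np.degrees(np.arctan2(v[1],v[0])).round(1),k.sum(),"centroid dir",np.degrees(np.arctan2(*(P.mean(0)-t[:2])[::-1])).round(1))
    print("moment",np.round(get_obs()["moment"],2))
    X=X[(abs(X[...,2]-.095)<.0025)&(d[...,0]>.05)&(d[...,0]<.11)&(abs(d[...,1])<.03)][:,:2]
    return p
E
python3 - <<'E'
from h import *
to([.547,-.0572,.1118],-28); lever(); look("d")
E
```

```text
t 14.6 tcp [ 0.5452 -0.0562  0.1112] psi -34.7 F [-8.  -1.5 11.3] w 0.0204 q6 0.41 shift [ 0.0005  0.005  -0.0016] turn -0.03723617649880108
lever dir world 2.4 3609 centroid dir 3.2
moment [-0.26  1.28 -0.22]
tcp n -0.0847
wrist leg_pointer 0.93 [270.  91. 602. 393.] 27631 [[0.537, -0.063, 0.057], [0.587, -0.05, 0.095], [0.676, -0.036, 0.147]]
wrist cam_lever 0.84 [293. 191. 512. 304.] 7505 [[0.545, -0.058, 0.097], [0.59, -0.051, 0.121], [0.622, -0.042, 0.123]]
wrist arm n mid 5033 -0.0849 -0.0815
top mark_clip 0.5 [348. 251. 356. 276.] 143 [[0.47, -0.067, 0.001], [0.492, -0.06, 0.061], [0.515, -0.053, 0.07]]
top leg_pointer 0.43 [353. 248. 358. 247.] 5 [[0.525, -0.074, 0.08], [0.526, -0.07, 0.087], [0.526, -0.059, 0.09]]
scene mark_clip 0.16 [266. 244. 288. 296.] 700 [[0.54, -0.077, 0.048], [0.583, -0.055, 0.095], [0.674, -0.034, 0.125]]
scene leg_pointer 0.75 [268. 240. 284. 299.] 699 [[0.54, -0.077, 0.068], [0.583, -0.054, 0.095], [0.677, -0.036, 0.133]]
scene cam_lever 0.64 [269. 256. 281. 277.] 189 [[0.548, -0.071, 0.093], [0.586, -0.056, 0.115], [0.627, -0.045, 0.125]]
scene arm n mid 119 -0.0858 -0.0877
```

Emit:
carry_out:
  motion:
    - {"x":0,"y":0,"z":0,"turn":-0.01}
    - {"x":0,"y":0,"z":0,"turn":-0.02}
    - {"x":0,"y":0,"z":0,"turn":-0.02}

```text
time: 15.68
tool_pos: [0.5449, -0.0561, 0.1111]
tool_rot: [-0.0, 0.871, 0.491, -0.001]
ft_force: [-9.4, -1.3, 11.1]
grip_width: 0.0205
```

```bash
python3 - <<'E'
from h import *
to([.547,-.0572,.1118],-28); lever()
p=get_image("top"); np.save("top_e.npy",p["pixels"]); import pickle; pickle.dump({k:np.array(p[k]) for k in ("pixels","z_map","camera_matrix","D","xyz","rotation")},open("top_e.pkl","wb"))
b=p["pixels"][238:274,330:378,::-1]
cv2.imwrite("pics/top_e.png",cv2.convertScaleAbs(cv2.resize(b,(768,576),interpolation=cv2.INTER_NEAREST),alpha=1.8))
g=p["pixels"].astype(int).sum(2)
for v in range(243,270,2): print(v,g[v,342:364])
E
```

```text
t 15.68 tcp [ 0.5449 -0.0561  0.1111] psi -31.1 F [-9.4 -1.3 11.1] w 0.0205 q6 0.35 shift [ 0.0004  0.006  -0.0017] turn -0.0174359769796799
lever dir world 2.2 3559 centroid dir 3.8
moment [-0.2   1.42 -0.45]
243 [108 115 114 109 108 104 103 101 104 112 112 115 114 120 123 117 111 113
 117 117 120 142]
245 [120 121 122 133 128 112 108 107 110 110 114 129 129 134 146 145 150 177
 198 197 178 177]
247 [125 123 126 144 108 108 107 123 158 165 161 157 152 150 146 155 158 158
 163 172 174 175]
249 [136 135 119 111 106 105 103 114 155 194 195 167 141 137 144 142 144 148
 175 173 174 174]
251 [133 127 158 242 197 118 110 116 136 137 140 135 136 138 141 139 140 150
 177 176 174 173]
253 [114 109 111 114 122 146 171 119 123 131 179 116 124 153 210 208 192 173
 285 282 279 237]
255 [120 115 122 128 172 159 192 121 116 138 209 178 179 238 387 237 239 254
 306 276 275 269]
257 [108 114 133 172 192 191 186 133 119 185 332 174 176 237 400 401 412 465
 465 465 466 465]
259 [237 270 269 254 192 194 184 130 123 196 345 176 179 237 396 408 464 464
 463 463 462 463]
261 [280 279 267 199 196 198 188 127 129 220 336 229 181 238 408 420 470 470
 471 473 472 468]
263 [277 274 259 198 195 197 191 148 136 195 262 230 181 223 361 411 441 430
 362 359 351 357]
265 [164 140 140 141 143 142 139 159 178 196 259 229 179 179 189 269 268 268
 267 262 263 262]
267 [140 133 132 132 128 131 128 160 173 197 278 287 178 177 149 145 153 151
 152 155 185 185]
269 [158 160 159 163 161 163 163 165 179 206 292 250 174 188 209 237 353 355
 355 353 356 354]
```

View pics/top_e.png

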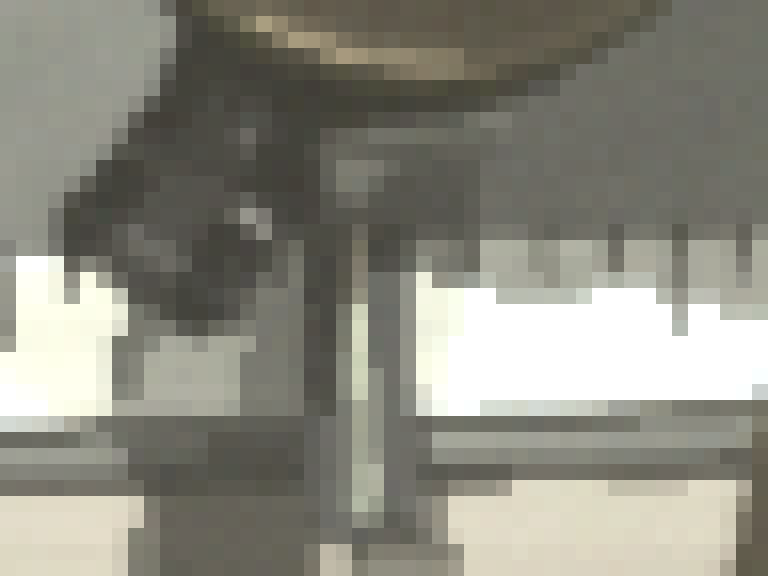

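Emit:
carry_out:
  motion:
    - {"x":0,"y":0,"z":0,"turn":-0.015}
    - {"x":0,"y":0,"z":0,"turn":-0.03}
    - {"x":0,"y":0,"z":0,"turn":-0.03}

```text
time: 16.2
tool_pos: [0.5448, -0.056, 0.1111]
tool_rot: [-0.0, 0.847, 0.532, -0.001]
ft_force: [-9.9, 0.4, 10.8]
grip_width: 0.0205
```

```bash
python3 - <<'E'
from h import *
to([.547,-.0572,.1118],-28); p=lever(); save(p,"w_f.png")
p=get_image("top"); g=p["pixels"].astype(int).sum(2)
for v in (247,248,249,250,251,255,257,259,261,263,265,267): print(v,g[v,347:358])
p=get_image("scene"); X=cloud(p); m=masks_of("blade_cover",p)[0]["pixels"]; print("cover z",np.nanpercentile(X[m][:,2],[5,50,95]))
E
```

```text
t 16.2 tcp [ 0.5448 -0.056   0.1111] psi -25.7 F [-9.9  0.4 10.8] w 0.0205 q6 0.25 shift [-0.0004  0.0063 -0.0019] turn 0.012694870711821692
lever dir world 2.4 3513 centroid dir 3.9
moment [-0.16  1.5  -0.42]
247 [148 113 113 116 131 170 160 150 147 149 157]
248 [118 106 101 105 141 201 193 167 149 147 141]
249 [107 110 105 108 135 194 169 141 139 140 142]
250 [112 107 101 102 131 162 144 142 143 138 137]
251 [180 146 116 106 119 142 138 135 139 135 141]
255 [122 136 118 111 143 201 118 119 152 237 237]
257 [141 185 131 114 132 176 128 180 237 401 399]
259 [193 186 131 119 128 181 137 181 234 398 409]
261 [196 186 130 116 131 199 231 180 241 405 423]
263 [195 192 150 118 140 193 229 177 220 358 409]
265 [145 140 151 138 196 259 226 180 177 195 266]
267 [129 128 153 179 195 272 288 182 179 147 151]
cover z [0.17145514 0.17423754 0.17652289]
```

View pics/w_f.png

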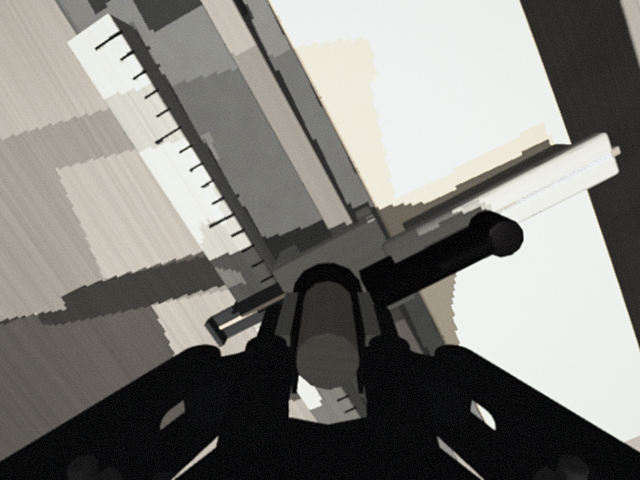

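```bash
python3 -c "
from h import *
look('z'); to([.5448,-.056,.111],-26); print(sign_off())"
```

```text
tcp n -0.0844
wrist mark_clip 0.59 [204. 282. 284. 348.] 2263 [[0.471, -0.068, 0.058], [0.49, -0.058, 0.061], [0.516, -0.05, 0.068]]
wrist leg_pointer 0.65 [272. 131. 619. 389.] 27471 [[0.536, -0.061, 0.057], [0.587, -0.049, 0.096], [0.676, -0.035, 0.147]]
wrist cam_lever 0.62 [294. 210. 524. 306.] 7663 [[0.541, -0.057, 0.096], [0.589, -0.05, 0.12], [0.622, -0.041, 0.123]]
wrist arm n mid 4833 -0.084 -0.0806
top leg_pointer 0.31 [179. 152. 445. 274.] 18385 [[0.486, -0.265, 0.031], [0.603, 0.091, 0.05], [0.742, 0.313, 0.175]]
scene leg_pointer 0.8 [267. 253. 285. 299.] 656 [[0.543, -0.076, 0.065], [0.585, -0.054, 0.095], [0.678, -0.035, 0.125]]
scene cam_lever 0.44 [273. 259. 286. 277.] 167 [[0.553, -0.062, 0.092], [0.599, -0.053, 0.118], [0.628, -0.043, 0.126]]
scene arm n mid 126 -0.0852 -0.0865
t 17.05 tcp [ 0.5448 -0.056   0.1111] psi -25.8 F [-9.6 -0.4 11.8] w 0.0208 q6 0.25 shift [-0.0001  0.      0.0002] turn 0.0013583725808587132
the job is handed in; nothing more can be done
None
```

I did all three steps in order and handed the job in at about 17 s, with the gripper still holding the post. The hand-in gave no verdict.

- **Cover:** I pressed it down until it shut. After I lifted off, it measured level at about 174 mm, and it was still shut at a check shortly before the hand-in. I had pressed it about 3 degrees past shut, at 15 N, and it came back to flat.
- **Stop leg:** I gripped it by the post and slid it about 68 mm to the clip. At hand-in the post measured -84.4 mm along the rail and the arm's middle about -85.2 mm, against -85.0 to -85.8 mm for the clip line. The top view puts the pointer within about 1 mm of the line, but it was only about 2.4 mm per pixel and partly in shadow.
- **Lever:** I swung it with the gripping finger to 2.4 degrees, with the cutter turned about 3 degrees. It did not move during about 9 degrees of further turning, so I took it as fully closed. I did not pull on the leg to test the lock.

**Less certain readings:** The lever's direction read 2.4 degrees by one estimate and 3.9 by another. The wrist camera's reading of the arm's middle was about 1 mm off the scene camera's, probably because the lever was in the way. I was still pushing on the post at hand-in, with forces of about 10 to 12 N. I did not touch the other things on the bench.

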